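# Put the cheese knife away in the travelling rack and lock the rack

## Task

Pack up: lay the cheese knife flat in the empty place of the rack, beside the fork and pointing the same way, handle in the narrow notch, blade in the wide one, centred lengthwise on the rack, and let go. Then swing the steel keeper bar over both handles until it snaps fully home in its detent, and last slide the bolt all the way across in front of it. Leave the fork, the cheeses and the jar where they are.

Things in the scene. Friction and masses are not known exactly. Their poses are not given: they have to be found in the camera images.
- knife: The cheese knife, loose on the counter: dark wooden handle 105 x 24 x 24 mm and a flat steel blade 85 x 42 x 4 mm, its underside level with the handle's. 190 mm long, about 160 g. Origin on the underside of the handle, where to grip it; +x points to the blade tip (handle from x = -70 to +35 mm, blade from +35 to +120 mm), z up.
- rack: Knife rack: white board 220 (x) x 300 (y) x 15 mm, fixed. Origin: centre of its underside; +x away from the robot at yaw 0. Tools lie along x on two cross rails, empty place at y = 0, fork at y = +70 mm. Keeper's hinge post at (0, +125) mm. Block with detent and bolt track at y = -147 to -53 mm, x = -35 to +11 mm, up to 71 mm high.
- seat (a point): Where the knife's origin belongs: rack x = -20, y = 0, 30 mm above the counter (notch floor height); axes as the rack's, blade towards +x. Rails 14 mm thick: near one at rack x = -68 mm with narrow notches (34 mm, handles), far one at x = +65 mm with wide notches (52 mm, blades); notch sides 16 mm high.
- keeper (a joint): Angle of the keeper bar (rad): 0 = shut, lying from its hinge along rack -y across both handles; grows to 1.9 as its tip swings towards rack -x (1.57 = pointing along rack -x). Stays where it is left. From about 0.09 to 0.04 a spring ball resists (3 to 5 N at the knob), then it snaps to its stop at 0.
- keeper_hinge (a point): Point on the bar's upright hinge axis at the bar's mid-height, 66 mm above the counter.
- keeper_knob (a point): Centre of the top of the bar's upright round wooden knob: 18 mm across, 40 mm tall (70 to 110 mm above the counter), 145 mm from the hinge axis. The steel bar below is 14 mm wide, 8 mm thick (62 to 70 mm above the counter), ends 172 mm from the hinge axis and passes 8 mm above the handles in the rack.
- bolt (a joint): Position of the slide bolt (m): 0 = drawn back, 0.055 = home at its end stop, its rod across in front of the shut bar (on the rack's -x side). It slides towards rack +y, with about 2 N of friction. If it is home before the bar is shut, it blocks the bar.
- bolt_grip (a point): Centre of the top of the bolt's upright flat grip: 12 mm thick (rack x), 26 mm wide (rack y), 40 mm tall (70 to 110 mm above the counter), at rack x = -18 mm, y = -130 mm drawn back, -75 mm home. The rod, 10 mm thick, at 66 mm height, reaches 65 mm past the grip towards rack +y.
- fork: The cheese fork already lying in the rack at y = +70 mm: same handle as the knife, two flat tines; origin and axes as the knife's. Leave it there.
- tomme: Small whole cheese, 144 mm across, 65 mm high, on the counter; origin at the centre of its underside. Leave it.
- wedge: Piece of cheese 94 x 45 x 55 mm high on the counter; origin at its underside. Leave it.
- jar: Amber glass jar, 68 mm across, 90 mm high, on the counter; origin at its underside. Leave it.
Not all that is in view belongs to the job. What is shaped like the knife but pink or white is not meant.

How it is judged:
By the outcome, as a careful person would: the job done as asked, in the order asked, and still so for the second after the job is handed in, with the robot touching nothing.
It also fails if it takes over 54 s, if anything falls off the work surface, if the arm or the gripper's body presses on something with over 40 N, if the wrist force passes 120 N, or if a joint passes its speed limit or range.

## Robot

A 6-joint arm with a two-finger parallel gripper is mounted at the origin on the work surface. World frame = base frame: x ahead of the robot, y to its left, z up, the work surface at z = 0. Lengths are in m, angles in rad, forces in N, time in s.
With the tool pointing down it reaches from about 0.25 to 0.775 m from the base axis. Payload 4 kg.
Tool frame: the origin (TCP) lies midway between the tips of the shut fingers; the grasp point (between the pads) lies 19 mm behind it; y points along the fingers, x is the direction in which the jaws open and shut, and the axes are right-handed (so a half turn about y gives the same grasp; the last joint's range is limited). The gripper opens to 94 mm and grips with 3 to 60 N. Pads are 16 mm wide; open, the fingers measure 119 mm over their backs; the gripper's body (75 mm by 177 mm) begins 78 mm behind the grasp point.
Start: joints at [1.167, 0.087, 1.371, -0, 1.684, -0.103], TCP at [0.163, 0.525, 0.206] pointing down, gripper open.
Joint ranges: [-3.1, 3.1], [-0.76, 2.03], [0.27, 2.55], [-1.08, 4.22], [0.17, 2.65], [-2.57, 2.57]. Speed limits (rad/s): [2.79, 2.79, 3.14, 3.14, 3.14, 3.14].

## Interface

Orientations are given as [roll, pitch, yaw] about the fixed x, y, z axes, in that order (R = Rz(yaw) Ry(pitch) Rx(roll)).
In Python, from bench import robot gives the robot as it stands.
- The arm moves only by the shell command python3 -m creep 'ROWS'. ROWS is JSON, a list of rows, each a list of 7 numbers: the shift along the tool's x, y, z in mm, then the turn, a rotation vector about the tool's x, y, z in degrees, then the closure in counts, from 0 (fully open) to 255 (shut). A call has 1 to 5 rows; each row is the pose to reach, as a shift and turn from the pose commanded when the call began, along the tool's axes at that moment; what a row does not reach only later rows make up. A row lasts 1/8 s, in which the tool goes at most 62.5 mm and 10.7 degrees, less where a joint would pass 70% of its speed; a pose out of reach is approached as far as the arm can. A call with a gripper value outside its range is refused whole. The fingers move at their own pace and stop on an object; the grip force is fixed at half the most. Time passes only in rows, so rows that repeat a pose let the fingers close. It gives the time, the measured TCP pose, the force and the opening at its end, in the units of the state.
- robot.get_obs(): the state, without advancing time (a new reading comes with each control period).
- robot.snapshot(name): name is "side" or "top" or "wrist"; returns a dict with "color" (480x640x3 uint8, blue, green, red), "fx", "fy", "cx", "cy" (pixels), "world_from_camera" (4x4, takes a point from camera to world coordinates); the wrist camera has in their place "mount" (4x4, takes a point from camera to tool coordinates, whose origin is the TCP and whose axes are the tool frame's). Camera axes: x right, y down, z forward; pixel columns grow to the right and rows downward; lengths in m; the calibration is good to about 2 mm. A picture is of the moment at which its call begins: read the wrist's pose just before it. There is no depth.
- robot.close_job(): hands the job in, once; it reports no verdict.
Trained networks look in the newest picture that a camera, given by its name, has taken for a name from the list of things; names that differ only in an ending like _2 or _b are one class to them, and where a whole thing is asked for, a point or a joint stands for the part that bears it (a point fixed in the world has none). Each returns a list of dicts, best first, with "p" (0 to 1); they miss things now and then, are a little off and sometimes report something else, mostly with a low value. They report only what shows in the picture. A call takes as long as a camera call. They do not tell look-alikes from the thing itself.
- robot.spot_in(name, camera): "point" ([x, y, z] in m, in world coordinates, good to about 4 mm: the middle of the surface that is visible of it).
- robot.landmark_of(name, camera): "point" ([x, y, z] in m, in world coordinates, good to about 4 mm: a listed point, or the origin of a listed thing).
The state is a dict: "time": time; "joint_positions": joint angles; "qvel": joint speeds; "joint_torque": joint torques, N m; "tool_pos": TCP position; "ee_rot": TCP orientation; "wrist_force": force on the tool from outside, world axes, zero at the start; "wrist_torque": the same for the moment, N m; "width": finger opening in m.
Only numpy, scipy, OpenCV 4.12 (cv2) and the standard library are available. Lean on these libraries where they do the work, as an engineer would, in place of code of your own. Each camera call takes 0.05 s, during which the arm holds its last target.

## Working session

There is one attempt and no reset: what is moved stays moved. The work goes in short steps, Python scripts to look and compute and a shell command to move; the robot and the scene stay as the last step left them, time stands still between calls to the robot, and variables do not carry over. Pictures are saved under pics/ and viewed, and the job is handed in when it is done.

```bash
ls; mkdir -p pics
python3 - <<'E'
from bench import robot
import cv2
o=robot.get_obs(); print(o['time'],o['tool_pos'],o['ee_rot'],o['width'])
for c in ['top','side']:
    s=robot.snapshot(c); cv2.imwrite(f'pics/{c}0.png',s['color'])
    for n in ['knife','rack','fork','tomme','wedge','jar']:
        print(c,n,[(round(d['p'],2),[round(v,3) for v in d['point']]) for d in robot.landmark_of(n,c)[:3]])
    for n in ['seat','keeper_hinge','keeper_knob','bolt_grip']:
        print(c,n,[(round(d['p'],2),[round(v,3) for v in d['point']]) for d in robot.landmark_of(n,c)[:3]])
print(robot.get_obs()['time'])
E
```

```text
pics
0.0 [0.16276014 0.52477903 0.20430134] [-1.57058318  0.00221798  1.26993022] 0.09402425782711368
top knife [(0.94, [0.425, 0.276, -0.001]), (0.83, [0.371, 0.117, 0.001]), (0.65, [0.169, 0.305, 0.0])]
top rack [(0.68, [0.615, -0.154, -0.003])]
top fork [(0.62, [0.594, -0.079, 0.029])]
top tomme [(0.68, [0.478, -0.443, 0.003]), (0.56, [0.467, -0.049, 0.109]), (0.38, [0.696, 0.338, -0.001])]
top wedge [(0.88, [0.696, 0.334, -0.002]), (0.68, [0.618, -0.154, -0.002]), (0.39, [0.597, -0.273, 0.107])]
top jar [(0.86, [0.317, -0.284, 0.006])]
top seat [(0.93, [0.594, -0.155, 0.033])]
top keeper_hinge [(0.87, [0.616, -0.025, 0.066]), (0.71, [0.594, -0.156, 0.033])]
top keeper_knob [(0.84, [0.468, -0.049, 0.108])]
top bolt_grip [(0.43, [0.596, -0.269, 0.111])]
side knife [(0.89, [0.168, 0.306, -0.001]), (0.88, [0.372, 0.428, 0.001]), (0.58, [0.428, 0.276, -0.003])]
side rack [(0.84, [0.616, -0.154, 0.001]), (0.26, [0.695, 0.337, -0.005])]
side fork [(0.71, [0.592, -0.083, 0.034])]
side tomme [(0.72, [0.478, -0.442, 0.001]), (0.32, [0.693, 0.336, -0.001]), (0.16, [0.594, -0.157, 0.033])]
side wedge [(0.74, [0.699, 0.337, -0.005]), (0.61, [0.591, -0.082, 0.034])]
side jar [(0.63, [0.32, -0.285, 0.001])]
side seat [(0.78, [0.592, -0.153, 0.028])]
side keeper_hinge [(0.64, [0.614, -0.03, 0.067])]
side keeper_knob [(0.71, [0.468, -0.048, 0.11])]
side bolt_grip [(0.67, [0.597, -0.275, 0.112])]
1.1
```

View pics/top0.png

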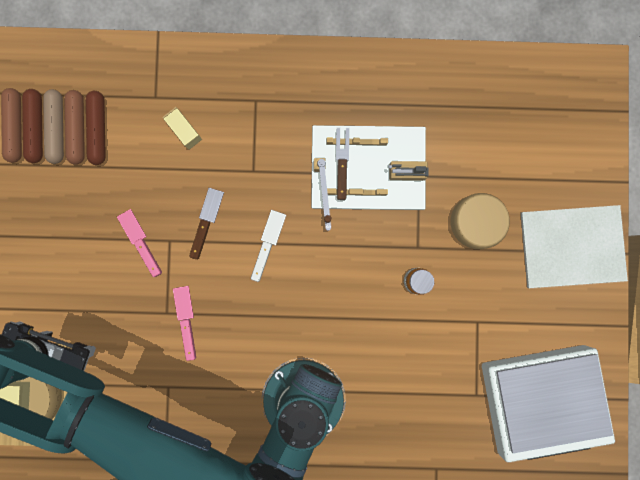

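View pics/side0.png

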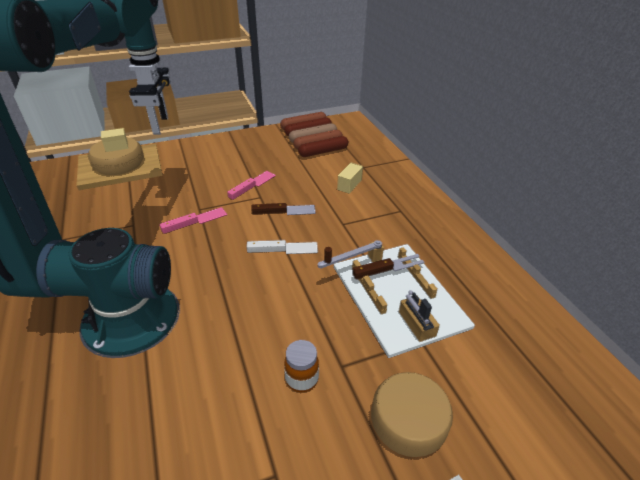

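```bash
cat > h.py <<'E'
from bench import robot
import numpy as np, cv2
from scipy.spatial.transform import Rotation as R
def cam(name,fn=None):
    o=robot.get_obs(); s=robot.snapshot(name)
    if name=='wrist':
        T=np.eye(4);T[:3,:3]=R.from_euler('xyz',o['ee_rot']).as_matrix();T[:3,3]=o['tool_pos']
        s['world_from_camera']=T@np.array(s['mount'])
    if fn: cv2.imwrite(f'pics/{fn}.png',s['color'])
    return s
def p2w(s,u,v,z):
    W=np.array(s['world_from_camera']);d=W[:3,:3]@np.array([(u-s['cx'])/s['fx'],(v-s['cy'])/s['fy'],1]);c=W[:3,3]
    return c+d*(z-c[2])/d[2]
def w2p(s,p):
    q=np.linalg.inv(np.array(s['world_from_camera']))@np.append(p,1);return s['fx']*q[0]/q[2]+s['cx'],s['fy']*q[1]/q[2]+s['cy']
def st():
    o=robot.get_obs();print(round(o['time'],2),np.round(o['tool_pos'],4),np.round(np.degrees(o['ee_rot']),1),'w',round(o['width'],4),'F',np.round(o['wrist_force'],1));return o
def to(p,yaw=None):
    """shift(mm) and turn to TCP target p, yaw deg, in tool axes"""
    o=st();Rm=R.from_euler('xyz',o['ee_rot'])
    print('shift',np.round(Rm.inv().apply(np.array(p)-o['tool_pos'])*1000,1))
    if yaw is not None: print('turn',np.round(np.degrees((Rm.inv()*R.from_euler('xyz',[-np.pi/2,0,np.radians(yaw)])).as_rotvec()),1))
E
python3 - <<'E'
from h import *
s=robot.snapshot('top'); im=s['color'].astype(int)
def pca(mask,z,nm):
    n,l,stt,c=cv2.connectedComponentsWithStats(mask.astype(np.uint8))
    i=1+np.argmax(stt[1:,4]);v,u=np.where(l==i)
    P=np.array([p2w(s,a,b,z)[:2] for a,b in zip(u,v)]);m=P.mean(0)
    r=cv2.minAreaRect((P*1000).astype(np.float32));e=np.linalg.svd(P-m,full_matrices=0)[2][0];e*=np.sign(e[0])
    print(nm,len(P),m.round(4),np.degrees(np.arctan2(e[1],e[0])).round(1),r)
sub=np.zeros(im.shape[:2],bool);sub[215:265,180:220]=1
g=im.sum(2);pca((g<230)&sub,.02,'handle')
sub[:]=0;sub[180:265,180:228]=1
bg=np.array([0,0,0])
sat=im.max(2)-im.min(2)
pca(((g<230)|((sat<40)&(g>250)))&sub,.012,'knife')
sub[:]=0;sub[110:225,300:440]=1
pca((g>600)&(sat<30)&sub,.015,'rack')
print(p2w(s,195,258,.012),p2w(s,216,190,.004))
E
```

```text
handle 388 [0.4116 0.283 ] -16.3 ((414.8332214355469, 294.4140930175781), (52.4825325012207, 102.00052642822266), 72.50153350830078)
knife 918 [0.4643 0.2687] -16.8 ((456.0452575683594, 277.5193786621094), (54.321319580078125, 190.09324645996094), 68.32252502441406)
rack 6273 [ 0.6196 -0.1672] 77.2 ((607.255615234375, -153.5406951904297), (233.19369506835938, 296.19537353515625), 1.7075973749160767)
[0.36237144 0.29357305 0.012     ] [0.54354281 0.24678435 0.004     ]
```

```bash
python3 -c "
from h import *
to([.427,.277,.12],73.5)"
```

```text
1.15 [0.163  0.5253 0.2055] [-90.   -0.   72.8] w 0.0938 F [ 0.1  0.1 -0.5]
shift [-159.    85.5 -325.7]
turn [ 0.  -0.7  0. ]
```

```bash
python3 -m creep '[[-30,10,-60,0,0,0,0],[-56,25,-110,0,0,0,0],[-82,40,-160,0,0,0,0],[-106,53,-213,0,0,0,0],[-130,65,-265,0,-0.7,0,0]]'
python3 -c "
from h import *
to([.427,.277,.12],73.5)"
```

```text
time: 1.78
tool_pos: [0.3787, 0.3212, 0.1403]
ee_rot: [-1.571, -0.001, 1.283]
wrist_force: [0.9, 0.4, 0.3]
width: 0.094
1.77 [0.3787 0.3212 0.1403] [-90.   -0.   73.5] w 0.094 F [0.9 0.4 0.3]
shift [-28.7  20.3 -58.9]
turn [ 0. -0.  0.]
```

```bash
python3 -m creep '[[-24,15,-48,0,0,0,0],[-29,20,-59,0,0,0,0],[-29,20,-59,0,0,0,0]]'
python3 -c "
from h import *
to([.427,.277,.12],73.5)
s=cam('wrist','w1')
for n in ['knife']:
  print([(round(d['p'],2),np.round(d['point'],4)) for d in robot.landmark_of(n,'wrist')])
print(w2p(s,[.427,.277,.024]),w2p(s,[.5,.255,.004]))
"
```

```text
time: 2.15
tool_pos: [0.4258, 0.2778, 0.1201]
ee_rot: [-1.569, 0.0, 1.281]
wrist_force: [0.1, 1.0, -0.1]
width: 0.0941
2.15 [0.4258 0.2778 0.1201] [-89.9   0.   73.4] w 0.0941 F [ 0.1  1.  -0.1]
shift [-0.4  0.1 -1.4]
turn [-0.1 -0.1 -0. ]
[(0.95, array([0.3721, 0.4287, 0.0033])), (0.77, array([ 0.4271,  0.2748, -0.0007])), (0.55, array([0.3738, 0.1156, 0.0014]))]
(np.float64(317.59567285403097), np.float64(252.02226069930995)) (np.float64(317.50065361463294), np.float64(341.03451212645837))
```

View pics/w1.png

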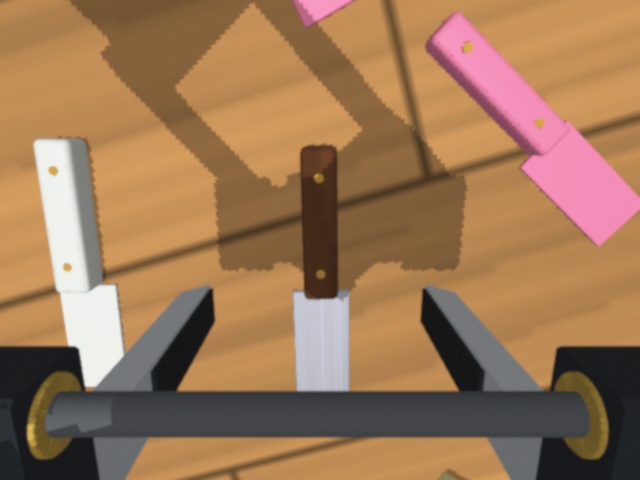

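```bash
python3 -c "
from h import *
s=cam('wrist')
a=p2w(s,318.5,150,.024);b=p2w(s,320.5,297,.024);print(a,b,np.linalg.norm(a-b),np.degrees(np.arctan2(b[1]-a[1],b[0]-a[0])))
e=(b-a)/np.linalg.norm(b-a);p=b-.035*e;print(p,a+.07*e);to([p[0],p[1],.003],90+np.degrees(np.arctan2(e[1],e[0])))
"
```

```text
[0.36241989 0.29808018 0.024     ] [0.45867455 0.270977   0.024     ] 0.09999770366279628 -15.726040606956504
[0.42498464 0.28046333 0.024     ] [0.4297997  0.27910752 0.024     ]
2.3 [0.4252 0.2793 0.1212] [-90.   -0.1  73.6] w 0.0943 F [ 0.1 -0.3  0.7]
shift [  0.9 118.2   0.6]
turn [ 0.  -0.7  0.1]
```

```bash
python3 -m creep '[[1,50,-1,0,0.5,0,0],[1,95,-1,0,0.5,0,0],[1,117,-1,0,0.5,0,0],[1,117,-1,0,0.5,0,0]]' && python3 -m creep '[[0,0,0,0,0,0,255],[0,0,0,0,0,0,255],[0,0,0,0,0,0,255],[0,0,0,0,0,0,255],[0,0,0,0,0,0,255]]'; python3 -c "from h import *
st()"
```

```text
time: 2.8
tool_pos: [0.4258, 0.2797, 0.003]
ee_rot: [-1.57, 0.001, 1.276]
wrist_force: [-0.5, -0.9, 0.5]
width: 0.0938
time: 3.42
tool_pos: [0.4272, 0.2787, 0.0036]
ee_rot: [-1.571, -0.0, 1.273]
wrist_force: [-0.5, -0.1, 0.2]
width: 0.0471
3.42 [0.4272 0.2787 0.0036] [-90.  -0.  73.] w 0.0471 F [-0.5 -0.1  0.2]
```

```bash
python3 -m creep '[[0,0,0,0,0,0,255],[0,0,0,0,0,0,255],[0,0,0,0,0,0,255],[0,0,0,0,0,0,255],[0,0,0,0,0,0,255]]'; python3 -m creep '[[0,-20,0,0,0,0,255],[0,-65,0,0,0,0,255],[0,-110,0,0,0,0,255],[0,-150,0,0,0,0,255],[0,-150,0,0,0,0,255]]'; python3 -c "from h import *
cam('wrist','w2');to([.5955,-.154,.155],90)"
```

```text
time: 4.05
tool_pos: [0.4271, 0.2787, 0.0034]
ee_rot: [-1.571, 0.0, 1.274]
wrist_force: [0.6, 0.5, -0.2]
width: 0.024
time: 4.68
tool_pos: [0.4291, 0.2798, 0.1574]
ee_rot: [-1.577, -0.006, 1.274]
wrist_force: [-0.7, -0.0, -1.0]
width: 0.0235
4.72 [0.4277 0.2791 0.1545] [-90.1  -0.1  73. ] w 0.0236 F [ 0.6  0.2 -1.5]
shift [-364.9   -0.7 -287.3]
turn [  0.1 -17.    0.1]
```

View pics/w2.png

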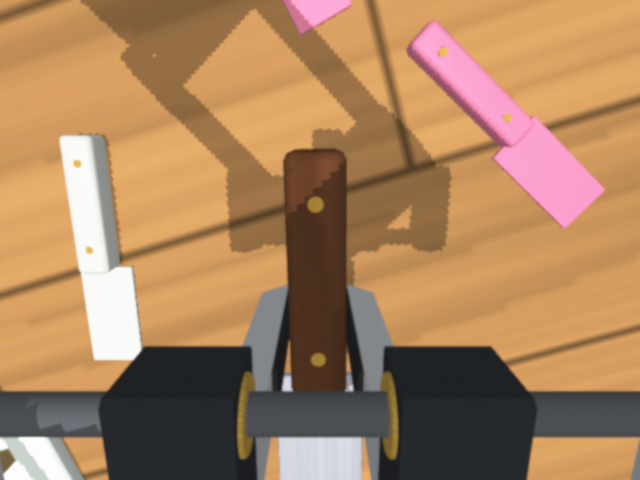

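```bash
python3 -m creep '[[-35,-2,-28,0,-2,0,255],[-82,-3,-65,0,-5,0,255],[-129,-4,-102,0,-9,0,255],[-176,-5,-139,0,-13,0,255],[-223,-5,-176,0,-17,0,255]]'; python3 -c "from h import *
to([.5955,-.154,.155],90)"
```

```text
time: 5.35
tool_pos: [0.529, 0.0123, 0.1554]
ee_rot: [-1.566, -0.001, 1.573]
wrist_force: [0.6, 0.1, -2.2]
width: 0.0234
5.35 [0.529  0.0123 0.1554] [-89.7  -0.   90.1] w 0.0234 F [ 0.6  0.1 -2.2]
shift [-166.4   -0.   -66.2]
turn [-0.3  0.1  0. ]
```

```bash
python3 -m creep '[[-50,0,-20,0,0,0,255],[-105,0,-42,0,0,0,255],[-145,0,-58,0,0,0,255],[-166,0,-66,0,0,0,255],[-166,0,-66,0,0,0,255]]'; python3 -c "from h import *
to([.5955,-.154,.155],90)
s=cam('wrist','w3');cam('top','t3');cam('side','s3')
for c in ['wrist','top','side']:
 for n in ['rack','seat','fork','keeper_hinge','keeper_knob','bolt_grip','knife']:
  print(c,n,[(round(d['p'],2),np.round(d['point'],4)) for d in robot.landmark_of(n,c)[:2]])
print(robot.get_obs()['time'])
"
```

```text
time: 5.98
tool_pos: [0.5952, -0.1524, 0.1562]
ee_rot: [-1.567, -0.002, 1.569]
wrist_force: [-0.2, 0.5, -1.6]
width: 0.0238
5.97 [ 0.5952 -0.1524  0.1562] [-89.8  -0.1  89.9] w 0.0238 F [-0.2  0.5 -1.6]
shift [-1.6  1.2 -0.3]
turn [-0.2 -0.1  0.1]
wrist rack []
wrist seat []
wrist fork [(0.73, array([ 0.5927, -0.0843,  0.0273]))]
wrist keeper_hinge [(0.63, array([ 0.6133, -0.0303,  0.0669]))]
wrist keeper_knob [(0.57, array([ 0.4707, -0.0445,  0.1077]))]
wrist bolt_grip [(0.61, array([ 0.5958, -0.2753,  0.1081]))]
wrist knife [(0.64, array([ 0.5919, -0.1539,  0.1529]))]
top rack [(0.72, array([ 6.179e-01, -1.530e-01,  1.000e-04]))]
top seat [(0.81, array([ 0.595 , -0.1506,  0.0305]))]
top fork [(0.59, array([ 0.5932, -0.0804,  0.0307]))]
top keeper_hinge [(0.71, array([ 0.6139, -0.0255,  0.0668]))]
top keeper_knob [(0.78, array([ 0.4661, -0.0468,  0.1106]))]
top bolt_grip [(0.6, array([ 0.5923, -0.2722,  0.1081])), (0.52, array([ 0.468 , -0.0479,  0.1133]))]
top knife [(0.81, array([0.3715, 0.4299, 0.0032])), (0.73, array([ 0.5909, -0.1533,  0.1509]))]
side rack [(0.83, array([ 0.6159, -0.1539, -0.0009])), (0.4, array([ 0.5914, -0.1567,  0.0326]))]
side seat [(0.67, array([ 0.592 , -0.1556,  0.0293]))]
side fork [(0.61, array([ 0.6947,  0.3355, -0.0053])), (0.55, array([ 0.5931, -0.0837,  0.0322]))]
side keeper_hinge [(0.55, array([ 0.6115, -0.0311,  0.0671]))]
side keeper_knob [(0.89, array([ 0.4682, -0.0433,  0.1108]))]
side bolt_grip []
side knife [(0.82, array([ 0.1699,  0.3056, -0.0009])), (0.72, array([ 0.3723,  0.1142, -0.0008]))]
7.175
```

View pics/w3.png

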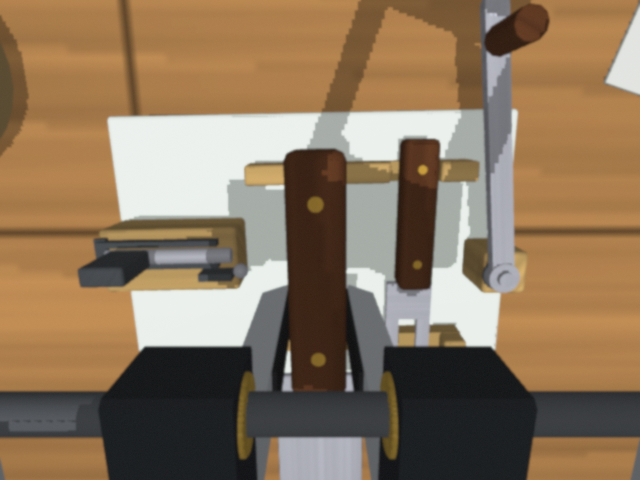

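View pics/s3.png

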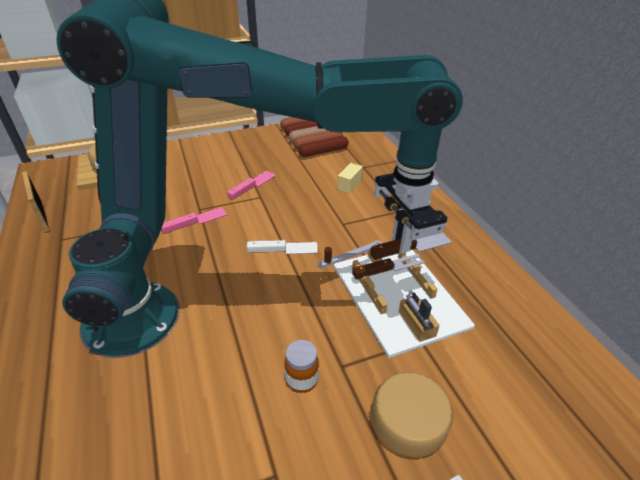

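Run:
```python
from h import *
o=robot.get_obs();s=cam('wrist')
f=lambda u,v,z:p2w(s,u,v,z).round(4)
a=f(108,119,.015);b=f(516,110,.015);print(a,b,'edge yaw',np.degrees(np.arctan2(-(b-a)[0],(b-a)[1])), 'len',np.linalg.norm(a-b))
m=(a+b)/2;print('rack centre approx',m+[.11,0,0])
print('fork handle',f(419,142,.054),f(416,285,.054))
print('hinge',f(502,277,.07),'grip',f(114,268,.11))
kz=.1545-.0036+.024
a=f(315,151,kz);b=f(318,388,kz);print('knife handle',a,b,np.linalg.norm(a-b))
# rail ends
print('rail',f(245,165,.046),f(480,161,.046))
im=cv2.resize(s['color'][90:330,220:540],None,fx=2.4,fy=2.4,interpolation=cv2.INTER_CUBIC);cv2.imwrite('pics/w3z.png',im)
```

```text
[ 0.5091 -0.3055  0.015 ] [ 0.5036 -0.0079  0.015 ] edge yaw 1.0587732427936636 len 0.2976508189137063
rack centre approx [ 0.61635 -0.1567   0.015  ]
fork handle [ 0.5255 -0.0862  0.054 ] [ 0.6241 -0.0825  0.054 ]
hinge [ 0.6129 -0.0294  0.07  ] grip [ 0.5934 -0.2675  0.11  ]
knife handle [ 0.5271 -0.1533  0.1749] [ 0.6282 -0.1523  0.1749] 0.10110494547745917
rail [ 0.5405 -0.2016  0.046 ] [ 0.5382 -0.0423  0.046 ]
```

View pics/w3z.png

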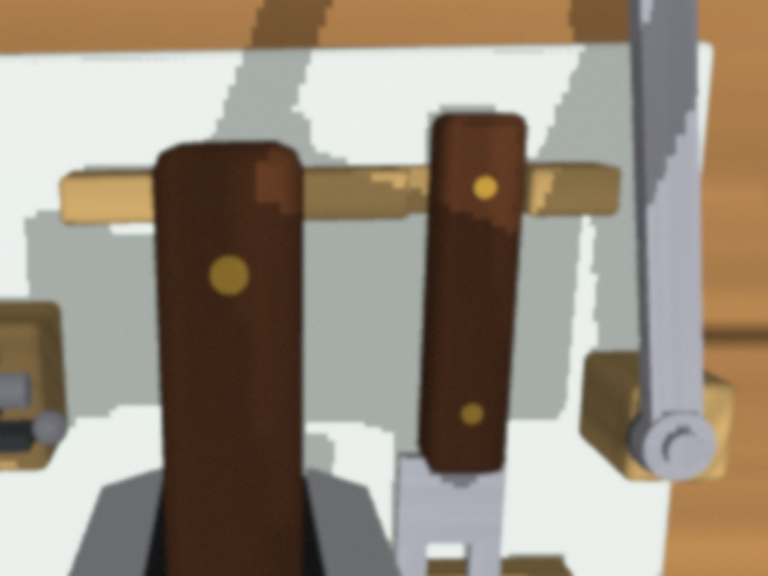

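```bash
python3 -m creep '[[-2,30,-1,0,-1.1,0,255],[-2,70,-1,0,-1.1,0,255],[-2,95,-1,0,-1.1,0,255],[-2,108,-1,0,-1.1,0,255],[-2,108,-1,0,-1.1,0,255]]'; python3 -c "from h import *
to([.596,-.1545,.0335],91)
s=cam('wrist','w4');cam('side','s4')
im=cv2.imread('pics/s4.png');cv2.imwrite('pics/s4z.png',cv2.resize(im[200:360,310:490],None,fx=3.7,fy=3.7,interpolation=cv2.INTER_CUBIC))
"
```

```text
time: 7.85
tool_pos: [0.5965, -0.1539, 0.0497]
ee_rot: [-1.569, -0.001, 1.589]
wrist_force: [-0.2, -0.0, -1.0]
width: 0.0241
7.85 [ 0.5965 -0.1539  0.0497] [-89.9  -0.   91.1] w 0.0241 F [-0.2 -0.  -1. ]
shift [-0.6 16.2  0.5]
turn [-0.1  0.1  0. ]
```

View pics/w4.png

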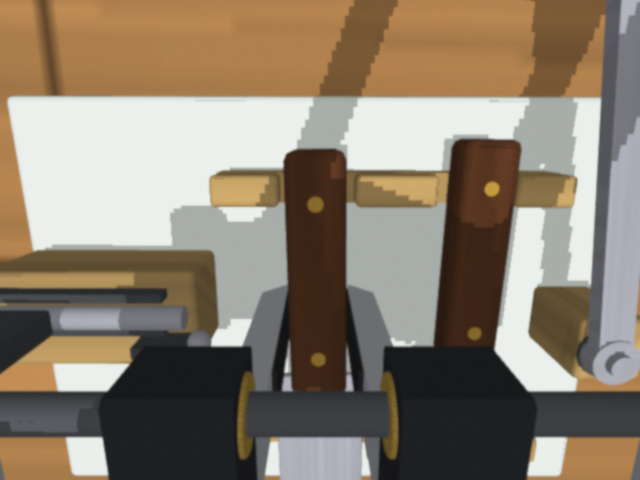

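View pics/s4z.png

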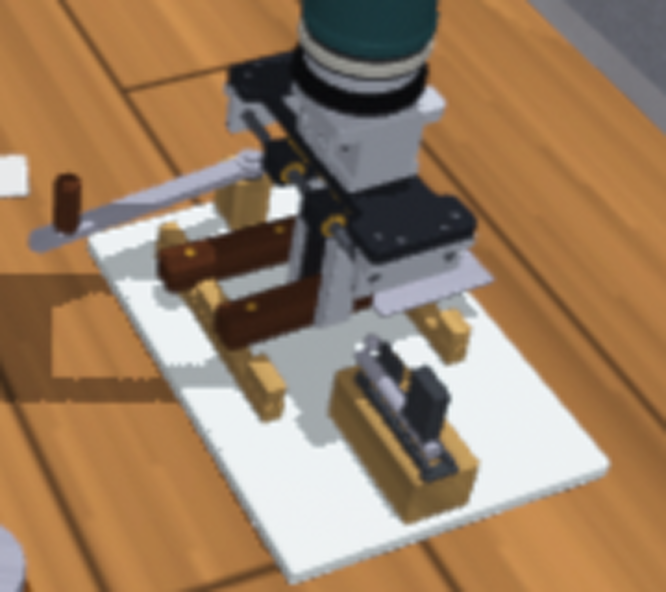

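```bash
python3 -m creep '[[0,7,0,0,0,0,255],[0,12,0,0,0,0,255],[0,15,0,0,0,0,255],[0,15,0,0,0,0,255]]'; python3 -c "from h import *
to([.596,-.1545,.0335],91)
s=cam('wrist','w5');f=lambda u,v,z:p2w(s,u,v,z).round(4)
"
```

```text
time: 8.45
tool_pos: [0.5967, -0.154, 0.035]
ee_rot: [-1.57, -0.0, 1.589]
wrist_force: [-0.9, -0.6, -2.3]
width: 0.0239
8.45 [ 0.5967 -0.154   0.035 ] [-90.   -0.   91.1] w 0.0239 F [-0.9 -0.6 -2.3]
shift [-0.5  1.5  0.7]
turn [-0.   0.1  0. ]
```

View pics/w5.png

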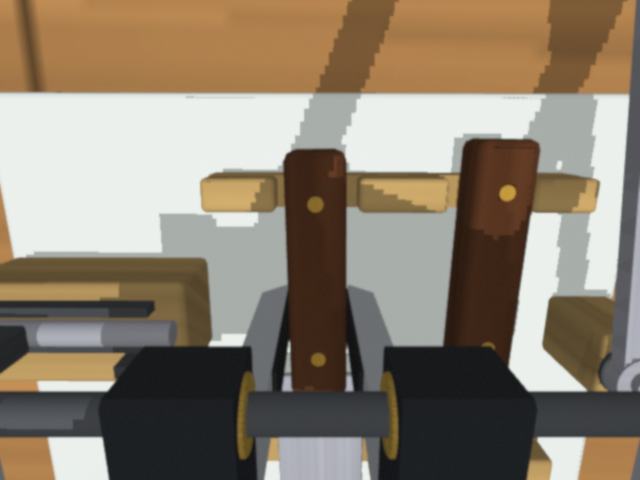

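Run:
```python
from h import *
s=cam('wrist')
f=lambda u,v,z:p2w(s,u,v,z).round(4)
print('edge',f(316,94,.015),'butt',f(316,151,.054),f(316,160,.03),'pins',f(316,204,.0555),f(318,359,.0555),'forkbutt',f(500,141,.054),'forkpins',f(508,193,.054),f(487,348,.054))
print('notch',f(276,190,.046),f(358,190,.046),f(448,190,.046),f(536,190,.046),'rail near face',f(316,176,.046), f(230,174,.046),f(230,208,.046))
s=cam('top','t5')
z=cv2.resize(s['color'][110:230,300:440],None,fx=5,fy=5,interpolation=cv2.INTER_CUBIC);cv2.imwrite('pics/t5z.png',z)
```

```text
edge [ 0.5044 -0.1567  0.015 ] butt [ 0.528  -0.1561  0.054 ] [ 0.5325 -0.1562  0.03  ] pins [ 0.5475 -0.1558  0.0555] [ 0.6129 -0.1539  0.0555] forkbutt [ 0.5232 -0.0883  0.054 ] forkpins [ 0.5423 -0.0828  0.054 ] [ 0.6074 -0.0831  0.054 ]
notch [ 0.5437 -0.1719  0.046 ] [ 0.5431 -0.1392  0.046 ] [ 0.5425 -0.1033  0.046 ] [ 0.5419 -0.0682  0.046 ] rail near face [ 0.5379 -0.156   0.046 ] [ 0.5377 -0.19    0.046 ] [ 0.5512 -0.1905  0.046 ]
```

View pics/t5z.png

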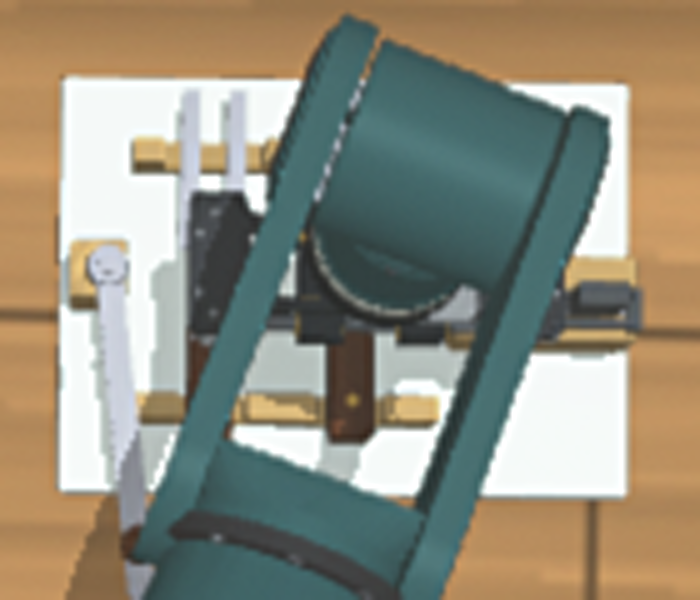

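```bash
python3 -m creep '[[0,0,4.5,0,0,0,255],[0,0,4.5,0,0,0,255],[0,1,4.5,0,0,0,255],[0,1,4.5,0,0,0,255]]'
python3 - <<'E'
from h import *
st()
s=cam('wrist','w6')
im=s['color'];cv2.imwrite('pics/w6z.png',cv2.resize(im[80:380,200:600],None,fx=2,fy=2))
E
```

```text
time: 9.1
tool_pos: [0.5924, -0.1541, 0.0344]
ee_rot: [-1.571, -0.0, 1.589]
wrist_force: [-0.1, 0.1, -0.8]
width: 0.0236
9.1 [ 0.5924 -0.1541  0.0344] [-90.   -0.   91.1] w 0.0236 F [-0.1  0.1 -0.8]
```

View pics/w6z.png

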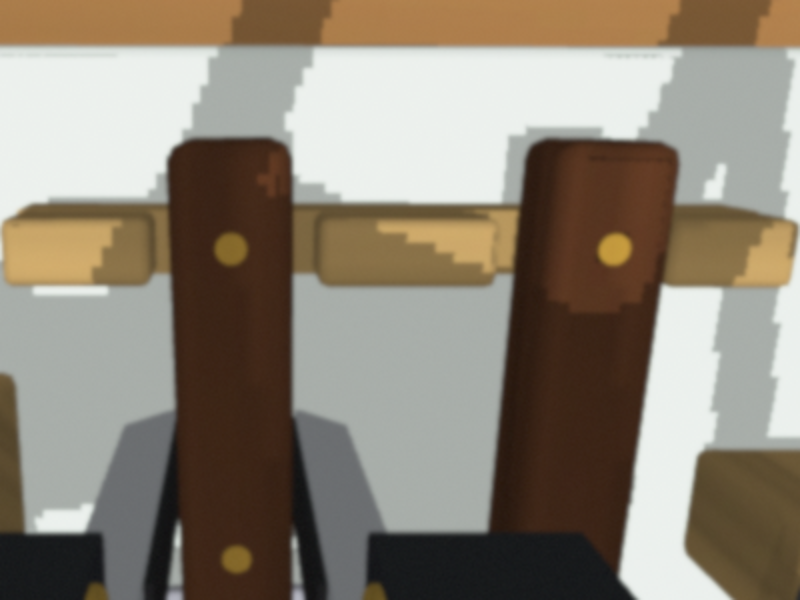

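```bash
python3 -m creep '[[0,1,0,0,0,0,255],[0,1,0,0,0,0,255],[0,1,0,0,0,0,140],[0,1,0,0,0,0,140],[0,1,0,0,0,0,140]]';python3 -m creep '[[0,0,0,0,0,0,140],[0,-15,0,0,0,0,140],[0,-60,0,0,0,0,140],[0,-100,0,0,0,0,140],[0,-100,0,0,0,0,140]]'
python3 - <<'E'
from h import *
st()
s=cam('wrist','w7')
E
```

```text
time: 9.78
tool_pos: [0.5926, -0.1542, 0.0337]
ee_rot: [-1.571, 0.0, 1.589]
wrist_force: [-0.3, 0.0, 0.3]
width: 0.0419
time: 10.4
tool_pos: [0.5953, -0.1552, 0.1398]
ee_rot: [-1.581, 0.004, 1.589]
wrist_force: [-0.3, -0.7, 0.2]
width: 0.0422
10.4 [ 0.5953 -0.1552  0.1398] [-90.6   0.2  91.1] w 0.0422 F [-0.3 -0.7  0.2]
```

View pics/w7.png

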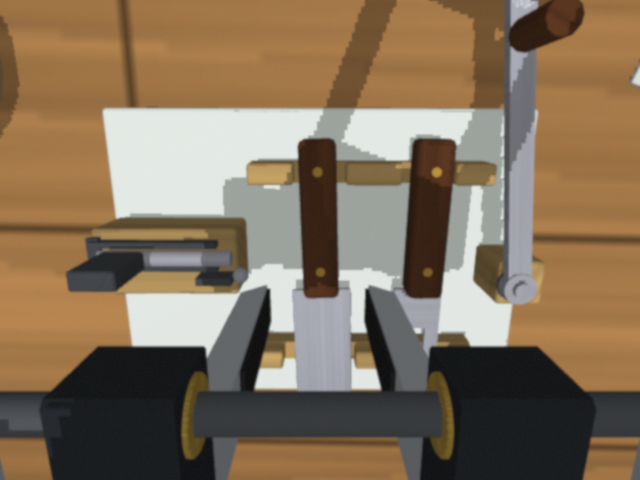

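```bash
python3 -m creep '[[20,-10,25,0,10,0,140],[45,-10,50,0,20,0,140],[65,-10,75,0,30,0,140],[85,-10,100,0,40,0,140],[107,-10,123,0,50,0,140]]';for i in 1; do python3 -m creep '[[0,0,0,0,10.5,0,140],[0,0,0,0,21,0,140],[0,0,0,0,31.5,0,140],[0,0,0,0,42,0,140],[0,0,0,0,52.5,0,140]]'; done; python3 -c "from h import *
to([.468,-.047,.14],-82)"
```

```text
time: 11.08
tool_pos: [0.4654, -0.0486, 0.1415]
ee_rot: [-1.568, 0.002, 0.711]
wrist_force: [0.4, -0.3, 0.7]
width: 0.0422
time: 11.7
tool_pos: [0.4663, -0.0492, 0.1415]
ee_rot: [-1.571, 0.004, -0.206]
wrist_force: [-0.0, -0.7, -0.2]
width: 0.0425
11.7 [ 0.4663 -0.0492  0.1415] [-90.    0.2 -11.8] w 0.0425 F [-0.  -0.7 -0.2]
shift [1.2 1.5 2.5]
turn [ 0.1 70.2 -0.2]
```

```bash
python3 -m creep '[[1,0,2,0,10.5,0,140],[1,0,2,0,21,0,140],[1,0,2,0,31.5,0,140],[1,0,2,0,42,0,140],[1,0,2,0,52.5,0,140]]';python3 -m creep '[[0,0,0,0,10,0,140],[0,0,0,0,18,0,140],[0,0,0,0,18,0,140]]'
python3 - <<'E'
from h import *
to([.468,-.047,.14],-82)
s=cam('wrist','w8')
for n in ['keeper_knob','keeper_hinge']:
  print([(round(d['p'],2),np.round(d['point'],4)) for d in robot.landmark_of(n,'wrist')])
print(w2p(s,[.468,-.047,.11]))
E
```

```text
time: 12.32
tool_pos: [0.4677, -0.0474, 0.1415]
ee_rot: [-1.574, 0.002, -1.122]
wrist_force: [0.5, 0.9, -0.1]
width: 0.0425
time: 12.7
tool_pos: [0.4678, -0.0475, 0.1418]
ee_rot: [-1.574, 0.001, -1.428]
wrist_force: [-0.1, 0.0, -0.4]
width: 0.0421
12.7 [ 0.4678 -0.0475  0.1418] [-90.2   0.1 -81.8] w 0.0421 F [-0.1  0.  -0.4]
shift [-0.5  1.8  0.2]
turn [ 0.2  0.2 -0.1]
[(0.39, array([ 0.591 , -0.1584,  0.0306]))]
[]
(np.float64(316.05635410810714), np.float64(279.71512938894415))
```

View pics/w8.png

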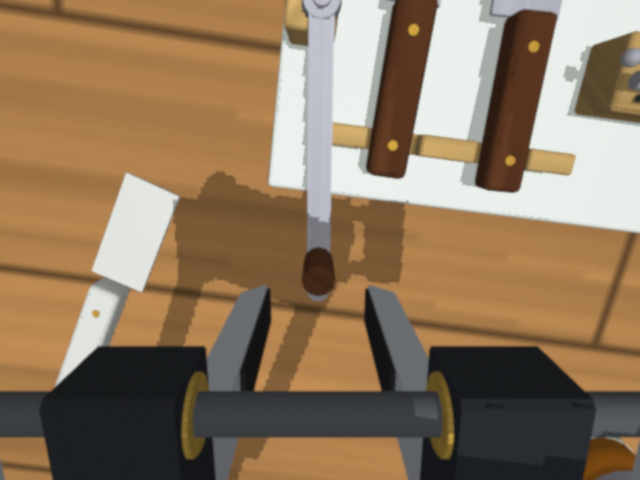

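```bash
python3 -m creep '[[0,30,0,0,0,0,140],[0,58,0,0,0,0,140],[0,63,0,0,0,0,150],[0,63,0,0,0,0,184],[0,63,0,0,0,0,184]]'
python3 - <<'E'
from h import *
st()
H=np.array([.613,-.0295]);o=robot.get_obs()
R0=R.from_euler('xyz',o['ee_rot']);p0=o['tool_pos']
for th in np.radians([76,66,56,46,36,26,16,8,2,0,-3]):
    a=th+np.radians(0) ; d=np.array([-np.sin(a-.0192),-np.cos(a-.0192)])
    k=H+.145*d; print(round(np.degrees(th)),k.round(4),'shift',np.round(R0.inv().apply([*(k-p0[:2]),0])*1000,1),'yaw',np.degrees(-a+.0192).round(1))
E
```

```text
time: 13.48
tool_pos: [0.4699, -0.0479, 0.0819]
ee_rot: [-1.568, -0.001, -1.43]
wrist_force: [0.3, 1.0, -0.2]
width: 0.0269
13.47 [ 0.4699 -0.0479  0.0819] [-89.9  -0.  -81.9] w 0.0269 F [ 0.3  1.  -0.2]
76 [ 0.473  -0.0673] shift [19.6  0.   0.4] yaw -74.9
66 [ 0.4817 -0.091 ] shift [44.3  0.1  5.7] yaw -64.9
56 [ 0.4944 -0.1129] shift [67.7  0.1 15.1] yaw -54.9
46 [ 0.5106 -0.1322] shift [89.2  0.1 28.5] yaw -44.9
36 [ 0.53   -0.1484] shift [107.9   0.2  45.5] yaw -34.9
26 [ 0.5519 -0.161 ] shift [123.5   0.3  65.4] yaw -24.9
16 [ 0.5757 -0.1696] shift [135.4   0.3  87.7] yaw -14.9
8 [ 0.5956 -0.1734] shift [141.9   0.4 106.8] yaw -6.9
2 [ 0.6107 -0.1745] shift [145.1   0.4 121.7] yaw -0.9
0 [ 0.6158 -0.1745] shift [145.8   0.4 126.7] yaw 1.1
-3 [ 0.6234 -0.1741] shift [146.5   0.4 134.2] yaw 4.1
```

```bash
python3 -m creep '[[20,0,0.5,0,-7,0,184],[44,0,6,0,-17,0,184],[68,0,15,0,-27,0,184],[89,0,28.5,0,-37,0,184],[89,0,28.5,0,-37,0,184]]'
python3 - <<'E'
from h import *
st()
s=cam('wrist','w9')
o=robot.get_obs();H=np.array([.613,-.0295])
R0=R.from_euler('xyz',o['ee_rot']);p0=o['tool_pos']
for th in np.radians([36,26,16,8,2,0,-3]):
    d=np.array([-np.sin(th-.0192),-np.cos(th-.0192)])
    k=H+.145*d; print(round(np.degrees(th)),'shift',np.round(R0.inv().apply([*(k-p0[:2]),0])*1000,1),'turn',(-(np.degrees(-th+.0192-o['ee_rot'][2]))).round(1))
E
```

```text
time: 14.1
tool_pos: [0.5108, -0.133, 0.0815]
ee_rot: [-1.57, -0.002, -0.788]
wrist_force: [-0.4, -0.5, 0.8]
width: 0.0261
14.1 [ 0.5108 -0.133   0.0815] [-89.9  -0.1 -45.1] w 0.0261 F [-0.4 -0.5  0.8]
36 shift [25.7  0.   2.7] turn -10.2
26 shift [50.1  0.   9.3] turn -20.2
16 shift [72.9  0.1 20.1] turn -30.2
8 shift [89.6  0.1 31.5] turn -38.2
2 shift [1.01e+02 1.00e-01 4.15e+01] turn -44.2
0 shift [1.046e+02 1.000e-01 4.510e+01] turn -46.2
-3 shift [1.097e+02 1.000e-01 5.070e+01] turn -49.2
```

View pics/w9.png

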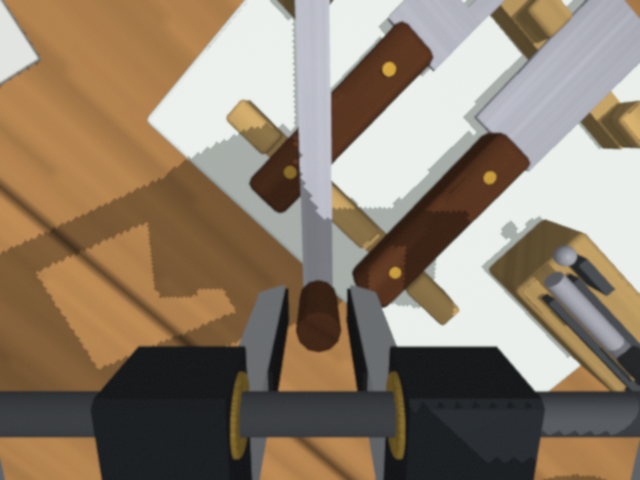

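```bash
python3 -m creep '[[26,0,3,0,-10,0,184],[50,0,9.5,0,-20,0,184],[73,0,20,0,-30,0,184],[89,0,31.5,0,-38,0,184],[89,0,31.5,0,-38,0,184]]'
python3 - <<'E'
from h import *
st()
s=cam('wrist','w10')
E
```

```text
time: 14.78
tool_pos: [0.5952, -0.1716, 0.0807]
ee_rot: [-1.571, -0.0, -0.124]
wrist_force: [-0.4, 0.8, -0.5]
width: 0.026
14.78 [ 0.5952 -0.1716  0.0807] [-90.   -0.   -7.1] w 0.026 F [-0.4  0.8 -0.5]
```

View pics/w10.png

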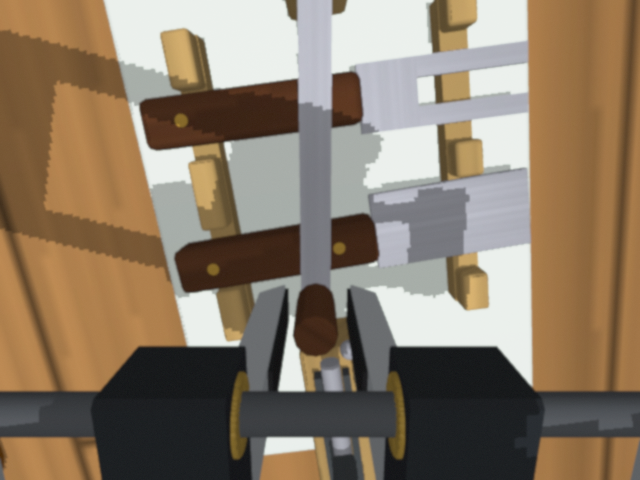

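```bash
python3 -m creep '[[8,0,0.5,0,-4,0,184],[15,0,1,0,-7,0,184],[20,0,1.5,0,-8,0,184],[24,0,2,0,-8,0,184],[24,0,2,0,-8,0,184]]'; python3 -m creep '[[2,0,0,0,0,0,184],[3,0,0,0,0,0,184]]'
python3 - <<'E'
from h import *
st()
s=cam('wrist','w11')
E
```

```text
time: 15.45
tool_pos: [0.6182, -0.1728, 0.0807]
ee_rot: [-1.57, 0.001, 0.017]
wrist_force: [-2.3, 0.6, 1.0]
width: 0.0266
time: 15.7
tool_pos: [0.6184, -0.1728, 0.0805]
ee_rot: [-1.57, 0.008, 0.017]
wrist_force: [-10.9, 1.0, 6.3]
width: 0.0261
15.7 [ 0.6184 -0.1728  0.0805] [-89.9   0.5   1. ] w 0.0261 F [-10.9   1.    6.3]
```

View pics/w11.png

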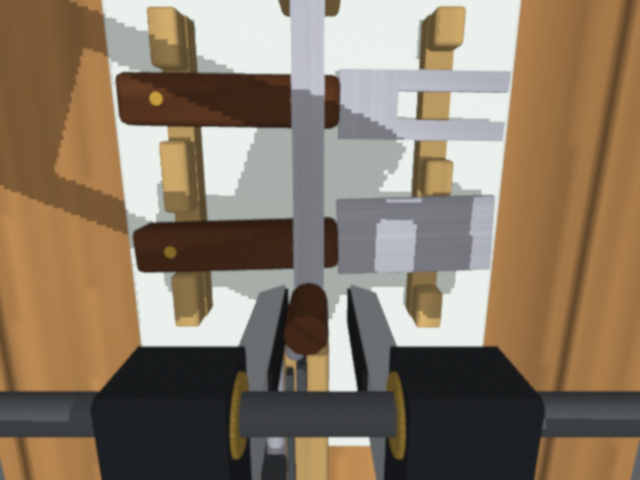

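```bash
python3 -m creep '[[2,0,0,0,0,0,184],[4,0,0,0,0,0,184],[4,0,0,0,0,0,184]]'; python3 -m creep '[[-4,0,0,0,0,0,184],[-9,0,0,0,0,0,150],[-9,0,0,0,0,0,140],[-9,0,0,0,0,0,140]]';python3 -m creep '[[0,-20,0,0,0,0,140],[0,-60,0,0,0,0,140],[0,-70,0,0,0,0,255],[0,-70,0,0,0,0,255]]'
python3 - <<'E'
from h import *
st()
s=cam('wrist','w12')
for n in ['keeper_knob','bolt_grip']:
  print([(round(d['p'],2),np.round(d['point'],4)) for d in robot.landmark_of(n,'wrist')])
E
```

```text
time: 16.12
tool_pos: [0.6186, -0.1728, 0.0803]
ee_rot: [-1.569, 0.017, 0.017]
wrist_force: [-18.9, 1.4, 10.0]
width: 0.0263
time: 16.62
tool_pos: [0.6174, -0.1734, 0.0806]
ee_rot: [-1.571, -0.001, 0.018]
wrist_force: [-0.2, -0.0, -0.2]
width: 0.0422
time: 17.12
tool_pos: [0.6176, -0.1736, 0.1519]
ee_rot: [-1.572, -0.003, 0.019]
wrist_force: [-0.8, 0.2, -0.5]
width: 0.0256
17.12 [ 0.6176 -0.1736  0.1519] [-90.1  -0.2   1.1] w 0.0256 F [-0.8  0.2 -0.5]
[(0.84, array([ 0.6162, -0.171 ,  0.1123]))]
[(0.85, array([ 0.5997, -0.2736,  0.1083]))]
```

View pics/w12.png

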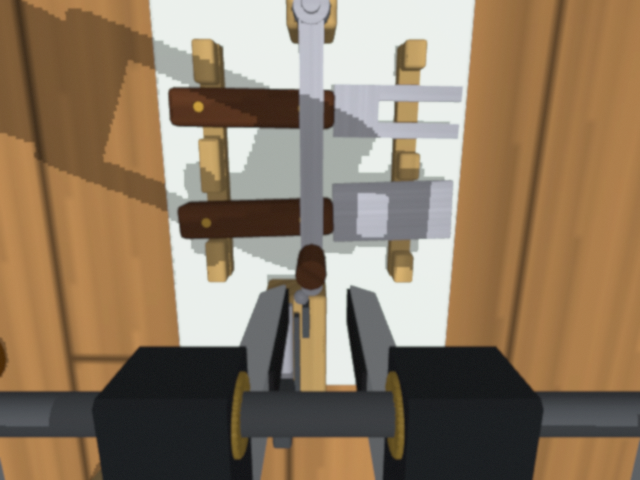

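```bash
python3 -m creep '[[-6,0,-35,0,0,0,255],[-14,0,-90,0,0,0,255],[-21,0,-135,0,0,0,255],[-23.5,0,-148,0,0,0,255],[-23.5,0,-148,0,0,0,255]]'
python3 - <<'E'
from h import *
to([.597,-.322,.080],1.1)
s=cam('wrist','w13')
for n in ['keeper_knob','bolt_grip']:
  print([(round(d['p'],2),np.round(d['point'],4)) for d in robot.landmark_of(n,'wrist')])
E
```

```text
time: 17.9
tool_pos: [0.5955, -0.3217, 0.1489]
ee_rot: [-1.569, 0.002, 0.017]
wrist_force: [-0.2, 0.9, 0.4]
width: 0.0004
17.9 [ 0.5955 -0.3217  0.1489] [-89.9   0.1   1. ] w 0.0004 F [-0.2  0.9  0.4]
shift [ 1.6 68.9 -0.5]
turn [-0.1 -0.1 -0.1]
[]
[(0.79, array([ 0.5966, -0.2756,  0.1093]))]
```

View pics/w13.png

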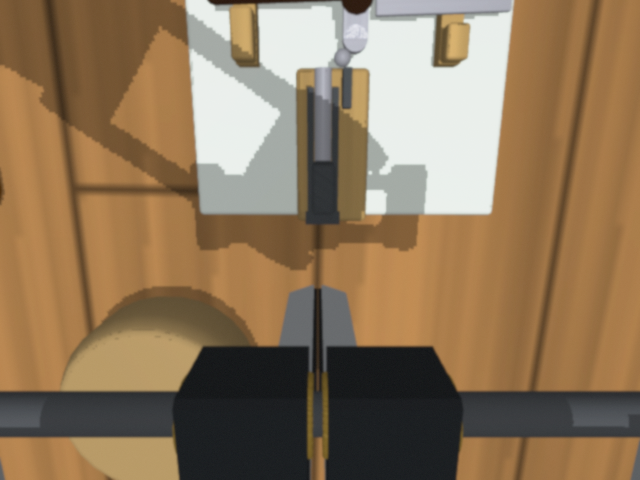

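```bash
python3 -m creep '[[1.5,30,0,0,0,0,255],[1.5,62,0,0,0,0,255],[1.5,69,0,0,0,0,255],[1.5,69,0,0,0,0,255]]'; python3 -m creep '[[0,0,10,0,0,0,255],[0,0,20,0,0,0,255],[0,0,28,0,0,0,255],[0,0,36,0,0,0,255],[0,0,44,0,0,0,255]]'; python3 -m creep '[[0,0,7,0,0,0,255],[0,0,14,0,0,0,255],[0,0,21,0,0,0,255],[0,0,21,0,0,0,255]]'
python3 - <<'E'
from h import *
st()
s=cam('wrist','w14')
E
```

```text
time: 18.55
tool_pos: [0.598, -0.3207, 0.0817]
ee_rot: [-1.57, 0.0, 0.02]
wrist_force: [0.1, -0.3, 0.4]
width: 0.0006
time: 19.18
tool_pos: [0.5972, -0.2778, 0.0821]
ee_rot: [-1.572, -0.001, 0.018]
wrist_force: [0.6, -1.5, 0.9]
width: 0.0002
time: 19.68
tool_pos: [0.5961, -0.2554, 0.081]
ee_rot: [-1.569, 0.001, 0.019]
wrist_force: [-0.3, -0.5, 0.2]
width: 0.0007
19.68 [ 0.5961 -0.2554  0.081 ] [-89.9   0.1   1.1] w 0.0007 F [-0.3 -0.5  0.2]
```

View pics/w14.png

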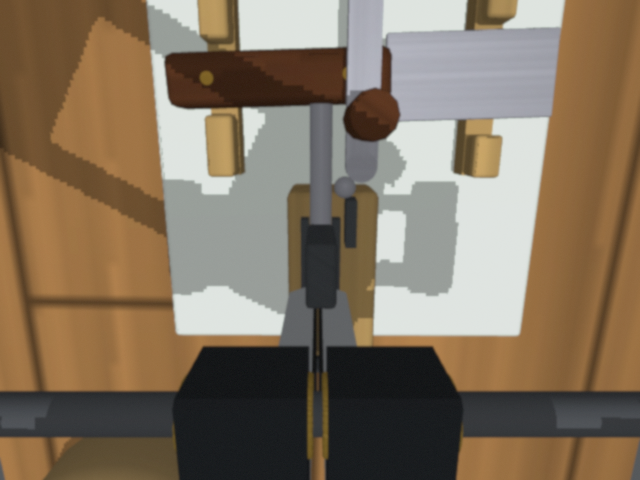

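```bash
python3 -m creep '[[0,0,3,0,0,0,255],[0,0,6,0,0,0,255]]'; python3 -m creep '[[0,0,2,0,0,0,255],[0,0,4,0,0,0,255]]';  python3 -m creep '[[0,0,2,0,0,0,255],[0,0,4,0,0,0,255]]'
```

```text
time: 19.98
tool_pos: [0.5958, -0.2517, 0.0808]
ee_rot: [-1.572, 0.001, 0.018]
wrist_force: [-0.4, -7.7, -4.2]
width: 0.0007
time: 20.23
tool_pos: [0.5958, -0.2516, 0.0809]
ee_rot: [-1.58, 0.0, 0.016]
wrist_force: [1.2, -13.9, -4.5]
width: 0.0007
time: 20.48
tool_pos: [0.5959, -0.2514, 0.081]
ee_rot: [-1.586, -0.001, 0.015]
wrist_force: [1.8, -21.6, -6.8]
width: 0.0005
```

```bash
python3 -m creep '[[0,0,-12,0,0,0,255],[0,0,-30,0,0,0,255],[0,-20,-40,0,0,0,255],[0,-70,-40,0,0,0,255],[0,-120,-40,0,0,0,255]]'
python3 - <<'E'
from h import *
st()
s=cam('wrist','w15');t=cam('top','t15');cam('side','s15')
for c in ['wrist','top','side']:
 for n in ['rack','knife','fork','keeper_hinge','keeper_knob','bolt_grip']:
  print(c,n,[(round(d['p'],2),np.round(d['point'],4)) for d in robot.landmark_of(n,c)[:2]])
cv2.imwrite('pics/t15z.png',cv2.resize(t['color'][110:230,300:440],None,fx=5,fy=5,interpolation=cv2.INTER_CUBIC))
im=cv2.imread('pics/s15.png');cv2.imwrite('pics/s15z.png',cv2.resize(im[200:360,310:490],None,fx=3.7,fy=3.7,interpolation=cv2.INTER_CUBIC))
E
```

```text
time: 21.1
tool_pos: [0.5966, -0.2827, 0.2021]
ee_rot: [-1.569, 0.001, 0.019]
wrist_force: [0.9, -1.2, -0.1]
width: 0.0005
21.1 [ 0.5966 -0.2827  0.2021] [-89.9   0.1   1.1] w 0.0005 F [ 0.9 -1.2 -0.1]
wrist rack [(0.76, array([ 0.615 , -0.155 , -0.0021]))]
wrist knife [(0.85, array([ 0.5925, -0.1586,  0.0285]))]
wrist fork []
wrist keeper_hinge []
wrist keeper_knob [(0.98, array([ 0.6168, -0.1721,  0.1104]))]
wrist bolt_grip [(0.71, array([ 0.5959, -0.2297,  0.1104])), (0.44, array([ 0.6156, -0.1532,  0.005 ]))]
top rack [(0.76, array([ 0.618 , -0.156 , -0.0024]))]
top knife [(0.97, array([ 0.5863, -0.1541,  0.0277])), (0.84, array([ 3.681e-01,  1.194e-01, -2.000e-04]))]
top fork [(0.84, array([ 0.5953, -0.0806,  0.0274]))]
top keeper_hinge [(0.97, array([ 0.6117, -0.0269,  0.0668]))]
top keeper_knob [(0.58, array([ 0.6138, -0.1762,  0.1126]))]
top bolt_grip [(0.52, array([ 0.5948, -0.2279,  0.1091]))]
side rack []
side knife [(0.95, array([ 0.1686,  0.3047, -0.0004])), (0.82, array([ 0.591 , -0.1553,  0.0287]))]
side fork [(0.79, array([ 0.5936, -0.0841,  0.0312]))]
side keeper_hinge [(0.91, array([ 0.6094, -0.0324,  0.0653]))]
side keeper_knob [(0.36, array([ 0.5907, -0.1542,  0.0298]))]
side bolt_grip [(0.5, array([ 0.5946, -0.2298,  0.1095]))]
```

View pics/w15.png

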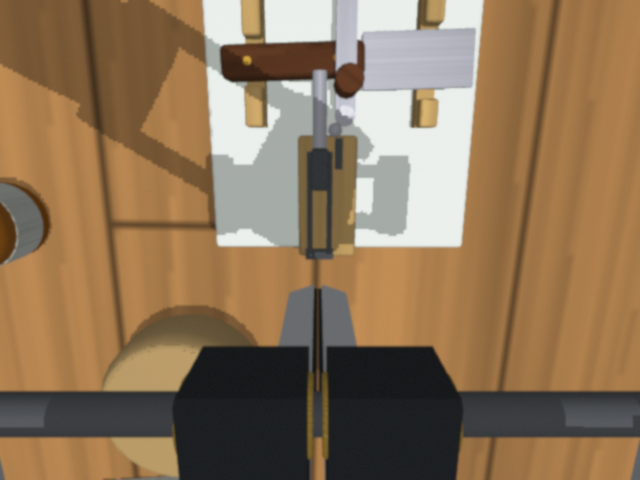

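View pics/t15z.png

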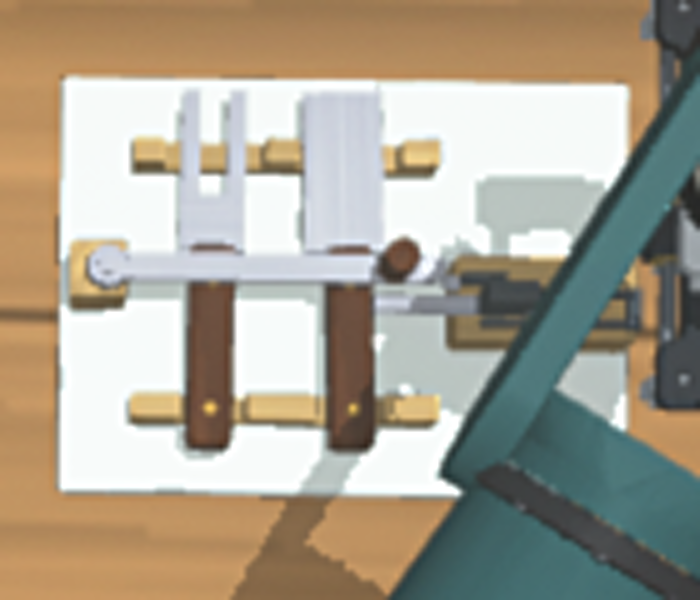

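View pics/s15z.png

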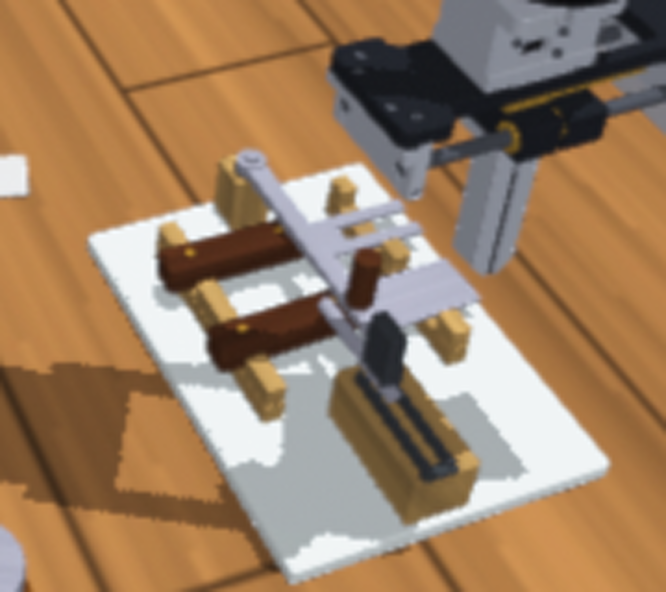

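Run:
```python
from h import *
s=cam('top')
f=lambda U,V,z:p2w(s,300+U/5,110+V/5,z)
yaw=lambda a,b:np.degrees(np.arctan2((b-a)[0],-(b-a)[1])).round(2)
print('far',yaw(f(62,76,.015),f(628,85,.015)),'near',yaw(f(60,491,.015),f(628,497,.015)))
print('bar',yaw(f(107,266,.07),f(376,268,.07)),'upper edge',yaw(f(130,253,.07),f(370,257,.07)),'lower',yaw(f(130,282,.07),f(370,282,.07)))
print('hinge',f(107,266,.075))
s=cam('wrist','w16');print(robot.get_obs()['time'])
im=s['color'];cv2.imwrite('pics/w16z.png',cv2.resize(im[0:260,190:500],None,fx=2.3,fy=2.3,interpolation=cv2.INTER_CUBIC))
```

```text
far 0.79 near 1.06
bar 1.26 upper edge 0.73 lower 1.69
hinge [ 0.61046214 -0.02910807  0.075     ]
22.25
```

View pics/w16z.png

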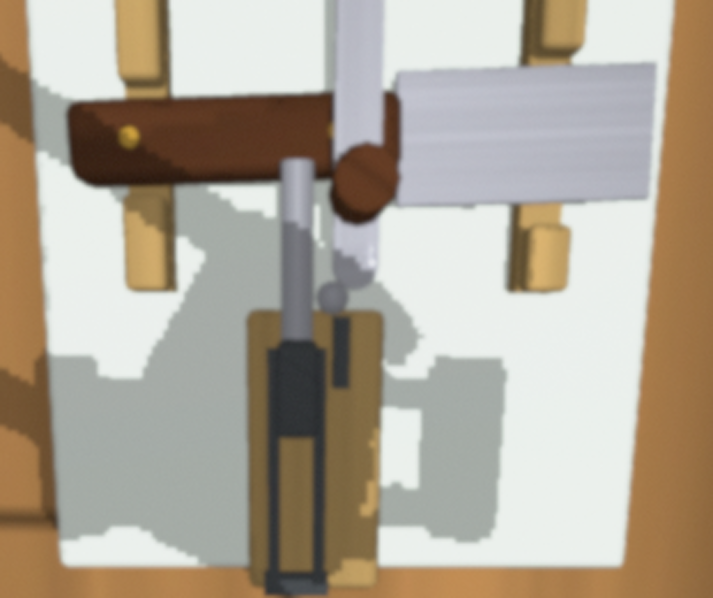

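```bash
python3 -c "
from h import *
st();print(robot.close_job())"
```

```text
22.25 [ 0.5969 -0.2828  0.2016] [-90.   -0.    1.1] w 0.0007 F [-0.6  0.3 -0.2]
the job is handed in; nothing more can be done
None
```

The job is done in the order asked and handed in at 22.3 s, with the arm clear of everything.

- **Knife:** It lies in the empty place, blade the same way as the fork. I moved it about 4.5 mm toward the robot before letting go, until its handle pins lined up with the fork's. In the last top picture its ends were level with the fork's. The last picture showed it turned about 1–1.5° from the rack, inside the notches.
- **Keeper bar:** I swung it shut until it met its stop, where it did not move under about 19 N. That is well above the 3–5 N of the spring ball. In the top picture the bar was parallel to the rack within about 0.3°.
- **Bolt:** I pushed it to its end stop, where it did not move under about 21 N. The networks put the grip at y ≈ -0.229, and home should be about -0.230. The rod lies across in front of the bar.
- **Fork, cheeses and jar:** I never touched them. I re-measured only the fork, and it had not moved.

**Disagreements:**
- The networks placed the knife's origin at x = 0.586 to 0.5925, while the seat should be at about 0.593 to 0.596. The lowest value came from the top camera, where the keeper bar hid part of the handle, so I trusted the alignment with the fork and rail instead.
- Before I moved it, the networks saw the bolt grip 10–13 mm nearer home than its drawn-back position. I did not resolve that, and the bolt still reached its stop.

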